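# Work the stuck knob off the grinder's sloping spindle

### The arm

A 6-joint arm with a two-finger parallel gripper is mounted at the origin on the work surface. World frame = base frame: x ahead of the robot, y to its left, z up, the work surface at z = 0. Lengths are in mm, angles in degrees, forces in N, time in s.
With the tool pointing down it reaches from about 325 to 925 mm from the base axis. Payload 3.1 kg.
Tool frame: the origin (TCP) lies at the very end of the fingers, on their centre line; the grasp point (between the pads) lies grasp_offset behind it (grasp_offset is the distance from the TCP to the grasp point, in mm); z points along the fingers, y is the line along which they close (so a half turn about z gives the same grasp; the last joint's range is limited). The gripper opens to 85 mm and grips with 20 to 120 N. Pads are 22 mm wide; open, the fingers measure 114 mm over their backs; the gripper's body (76 mm by 85 mm) begins 54 mm behind the grasp point. The pads swing forward as they close: fully open they stand 13 mm farther back than shut.
Start: joints at [-70.485, 12.427, 92.441, -0, 75.132, -6.429], TCP at [273.45, -562.018, 231.3] pointing down, gripper open.
Joint ranges: [-157.48, 157.48], [-44.54, 120.13], [17.64, 146.25], [-64.5, 244.5], [7.68, 150.69], [-147.95, 147.95]. Speed limits (degrees/s): [159.86, 159.86, 180, 180, 180, 180].

### API

Orientations are given as [roll, pitch, yaw] about the fixed x, y, z axes, in that order (R = Rz(yaw) Ry(pitch) Rx(roll)).
In Python, from station import * gives the robot as it stands. Calls block until the motion is done:
- goto(position, orientation): joint-space move of the TCP to a pose.
- move_l(position, attitude=None, speed=150): straight line of the TCP; attitude=None keeps the orientation; speed is the mean speed in mm/s.
- move_j(angles): joint-space move.
- grip(opening, squeeze=None): finger opening in mm; squeeze is the grip in N (None keeps the last); returns when the fingers have stopped.
- wait(seconds).
- solve_ik(position, orientation): joint angles nearest the present ones, or None.
- get_obs(): the state.
- get_image(name): name is "side" or "top"; returns the picture (400x640x3 uint8, red, green, blue); there is no depth.
- get_calibration(name): a dict with "fx", "fy", "cx", "cy" (pixels), "R" (3x3) and "t" (3): a world point X has camera coordinates R X + t. Camera axes: x right, y down, z forward; pixel columns grow to the right and rows downward; lengths in mm; the calibration is good to about 2 mm. A picture is of the moment at which its call begins. get_calibration takes no time and is no camera call.
A pose or a line that the arm cannot do raises Unreachable and nothing moves.
- sign_off(): hands the job in; it is judged then, once.
Trained networks look in the newest picture that a camera, given by its name, has taken for a name from the list of things; names that differ only in an ending like _2 or _b are one class to them, and where a whole thing is asked for, a point or a joint stands for the part that bears it (a point fixed in the world has none). Each returns a list of dicts, best first, with "score" (0 to 1); they miss things now and then, are a little off and sometimes report something else, mostly with a low value. They report only what shows in the picture. A call takes as long as a camera call. They do not tell look-alikes from the thing itself.
- spot_in(name, camera): "extent" ([centre column, centre row, width, height] in pixels, round what is visible of it).
- regions_of(name, camera): "region" (400x640 bool, what is visible of it) and "extent" ([centre column, centre row, width, height] in pixels, round what is visible of it).
The state is a dict: "t": time; "joint_pos": joint angles; "qvel": joint speeds; "effort": joint torques, N m; "tcp_pos": TCP position; "ee_rot": TCP orientation; "wrist_force": force on the tool from outside, world axes, zero at the start; "moment": the same for the moment, N m; "grip_width": finger opening in mm; "grip_force": force on a finger pad.
Only numpy, scipy, OpenCV 4.12 (cv2) and the standard library are available. Lean on these libraries where they do the work, as an engineer would, in place of code of your own. Each camera call takes 0.05 s, during which the arm holds its last target. There are 200 camera calls.

### The job

The grind knob is stuck on the sloping spindle of the white grinder and has to come off for cleaning. Grip its bar and work it off by twisting it back and forth, a good 20 degrees or more each way, while pulling gently along the spindle, so that the grinder itself (which only stands on the counter) is neither dragged nor tipped. Then set the knob down gently, upright with its bar on top, on a free spot at the front of the lowest tier of the stand, without disturbing the brush, cup, tamper or knock box, and let go.

Things in the scene. Friction and masses are not known exactly. Their poses are not given: they have to be found in the camera images.
- knob_mid (a point): Centre of the loose grey plastic grind knob, 37 mm above its underside. From the open underside up along its z axis: round collar 52 mm in diameter, 34 mm high, bored for the spindle; then a flat grip bar 56 mm long (x axis), 20 mm thick (y axis), from 34 to 74 mm above the underside. At the start it is fully home on the spindle and z points out along it.
- spindle_root (a point): Where the spindle leaves the middle of the grinder's sloping shoulder, 155 mm above the counter; the knob's underside rests here at the start. z: out along the spindle, 35 degrees from vertical, leaning to the grinder's front; x: up the slope; y: level. Plain steel rod, 18 mm in diameter, standing out 29 mm: the knob is free once it has come out 30 mm.
- grinder: White electric grinder, about 3.2 kg, loose on the counter. Origin: centre of its underside; its sloping front faces its -x. Foot 170 mm deep (x), 140 wide (y), 120 high; the shoulder slopes up at 35 degrees from the front edge (120 high) to 190 high at x = +15 mm; housing behind 190 high; clear hopper 70 mm in diameter at x = +50 mm, its top at 290 mm.
- stand: Fixed steel stand, three plain shelves 270 mm wide (y) stepping back and up. Origin: on the counter under it; open front faces -x. Lowest tier: top 30 mm up, x = -130 to +100 mm. Middle: top 120 mm up, x = +10 to +120. Top: 215 mm up, x = +50 to +140. Thin posts at x = +60 and +90, y = +-128 mm. Nothing above the lowest tier's front part.
- tier_front (a point): Point on the top surface of the stand's lowest tier, 30 mm above the counter, middle of its width, 60 mm behind its front edge, 80 mm in front of the middle tier's edge. Axes as the stand: x to the rear, y along the tier. The knob goes to one side of here (along y, up to 100 mm), where the brush is not.
- brush: Silicone brush lying on the lowest tier, roughly along the stand's x: steel handle 16 mm wide towards its -x, black rubber head 36 mm wide towards its +x; 130 mm long, 14 mm high. Origin: its underside, middle of its length.
- cup: Glass cup standing on the middle tier, 70 mm in diameter, 85 mm high. Origin: centre of its underside.
- tamper: Small steel tamper standing on the top tier, 54 mm in diameter, 80 mm high. Origin: centre of its underside.
- knock_box: Open stainless knock box with a rubber bar across its mouth, 120 mm (x) by 100 mm (y), 100 mm high, 0.9 kg, loose on the counter just in front of the stand. Origin: centre of its underside.
- knob: The knob again (0.14 kg); origin: centre of its underside, axes as knob_mid. Sprung rubber shoes in its bore grip the spindle: a straight pull needs 30 to 45 N, which drags or tips the grinder; while it is being turned (about 0.3 N m) a slow pull, 5 mm per swing of 50 degrees, takes only a small force. A firm grip on the bar (80 N) is harmless.
Things that resemble listed ones, but are neither listed nor needed, are in the scene too. Leave any blue or green look-alike of the brush alone.

How it is judged (in metres and radians):
On the way, in this order (a step that is already met when the one before it is completed fails the run):
1. the knob, still on its spindle, is twisted at least 14 degrees one way (angle between the x axis of knob_mid and the x axis of spindle_root, either way round above 0.25 rad and z of knob_mid in the frame of spindle_root below 0.064 m and angle between the z axis of knob_mid and the z axis of spindle_root, either way round below 0.25 rad), for 0.02 s.
2. and twisted back, still on its spindle (angle between the x axis of knob_mid and the x axis of spindle_root, either way round below 0.12 rad and z of knob_mid in the frame of spindle_root below 0.064 m and angle between the z axis of knob_mid and the z axis of spindle_root, either way round below 0.25 rad), for 0.02 s.
3. the knob is clear of the spindle, held in the fingers (distance between knob_mid and spindle_root above 0.072 m and contact force between knob and the fingers above 1 N), for 0.1 s.
4. the held knob is lowered upright to within 12 mm of the lowest tier before it is let go (x of knob_mid in the frame of stand between -0.112 and 0.06 m and y of knob_mid in the frame of stand between -0.115 and 0.115 m and z of knob_mid in the frame of stand below 0.079 m and angle between knob_mid's own z axis and vertical below 0.25 rad and contact force between knob and the fingers above 1 N), for 0.02 s.
At the end, for the whole second after the job is handed in: The knob stands upright (within 6 degrees, bar on top), at rest and let go, on the lowest tier of the stand, wholly over it and clear of the brush; the grinder is upright within 25 mm of where it was; tamper, cup, brush and knock box stand or lie as they did, within 20 mm (x of knob_mid in the frame of stand between -0.112 and 0.06 m and y of knob_mid in the frame of stand between -0.115 and 0.115 m and z of knob_mid in the frame of stand between 0.06 and 0.072 m and angle between each of knob_mid, tamper, cup, brush, knock_box's own z axis and vertical below 0.1 rad and linear speed of knob below 0.02 m/s and contact force between knob and brush below 0.3 N and distance of grinder from where it was at the start of the episode below 0.025 m and angle between grinder's own z axis and vertical below 0.05 rad and distance of each of tamper, cup, brush, knock_box from where it was at the start of the episode below 0.02 m); the robot touches nothing.
It fails at once if the grinder is dragged more than 25 mm (distance of grinder from where it was at the start of the episode above 0.025 m).
It fails at once if the grinder is tipped more than 6 degrees (angle between grinder's own z axis and vertical above 0.105 rad).
It fails at once if the tamper, cup, brush or knock box is shifted more than 20 mm (distance of any of tamper, cup, brush, knock_box from where it was at the start of the episode above 0.02 m).
It also fails if it takes over 54 s, if anything falls off the work surface, if the arm or the gripper's body presses on something with over 40 N, if the wrist force passes 120 N, or if a joint passes its speed limit or range.

## Working session

There is one attempt and no reset: what is moved stays moved. The work goes in short steps, each a Python script; the robot and the scene stay as the last script left them, time stands still between calls to the robot, and variables do not carry over. Pictures are saved under pics/ and viewed, at most 10 in all, crops included, and the job is handed in when it is done.

```bash
mkdir -p pics; ls; python3 - <<'E'
from station import *
import cv2,numpy as np
o=get_obs();print({k:o[k] for k in o})
try: print(grasp_offset)
except Exception as e: print(e)
for c in("side","top"):
    im=get_image(c);cv2.imwrite(f"pics/{c}0.png",im[:,:,::-1]);k=get_calibration(c)
    print(c,k['fx'],k['cx'],k['cy'],np.round(k['R'],4).tolist(),k['t'])
    for n in("knob","grinder","stand","brush","cup","tamper","knock_box"):
        print(n,[(round(d['score'],2),np.round(d['extent']).tolist()) for d in spot_in(n,c)])
E
```

```text
pics
{'t': 0.0, 'joint_pos': array([-7.04852925e+01,  1.24758575e+01,  9.25290361e+01, -6.07343852e-04,
        7.51313150e+01, -6.42759724e+00]), 'qvel': array([ 0.12574494,  0.00463909, -0.1018723 ,  0.00760746,  0.04782745,
       -0.01907838]), 'effort': array([ 7.54434041e-04, -3.96838939e+01, -3.03852510e+01,  1.00383638e-04,
        9.53716255e-03, -9.49294190e-06]), 'tcp_pos': array([ 273.16937265, -561.23679625,  229.9729282 ]), 'ee_rot': array([-1.79864582e+02, -1.46652574e-02,  2.59424440e+01]), 'wrist_force': array([ 0.44124122,  0.29416602, -0.36915426]), 'moment': array([ 0.02127034, -0.04181152, -0.01056265]), 'grip_force': 0.0, 'grip_width': 85.19392059707197}
18.700000000000003
side 441.05502970845754 320.2242543123755 194.2354952479937 [[-0.942, -0.3356, -0.0007], [-0.2525, 0.7099, -0.6574], [0.2211, -0.6191, -0.7535]] [ 509.49103382  212.68466753 1294.9314125 ]
knob [(0.65, [345.0, 122.0, 23.0, 27.0])]
grinder [(0.97, [326.0, 132.0, 56.0, 92.0])]
stand [(0.91, [248.0, 272.0, 143.0, 148.0])]
brush [(0.97, [284.0, 267.0, 46.0, 15.0]), (0.82, [354.0, 235.0, 39.0, 14.0]), (0.74, [288.0, 221.0, 31.0, 26.0])]
cup [(0.83, [233.0, 259.0, 25.0, 33.0]), (0.33, [345.0, 122.0, 24.0, 26.0])]
tamper [(0.74, [228.0, 213.0, 21.0, 34.0])]
knock_box [(0.79, [343.0, 285.0, 54.0, 64.0])]
top 428.78433017135126 316.9106046557595 200.755790543853 [[0.0247, -0.9997, -0.0055], [-0.9962, -0.0241, -0.0831], [0.083, 0.0075, -0.9965]] [ -26.09584962  532.11028967 1103.11934263]
knob [(0.86, [430.0, 190.0, 28.0, 36.0])]
grinder [(0.68, [417.0, 161.0, 79.0, 98.0])]
stand [(0.72, [184.0, 158.0, 134.0, 128.0])]
brush [(0.72, [298.0, 162.0, 46.0, 33.0]), (0.58, [223.0, 186.0, 16.0, 48.0]), (0.57, [295.0, 245.0, 13.0, 51.0])]
cup [(0.75, [177.0, 141.0, 36.0, 15.0])]
tamper [(0.97, [203.0, 109.0, 30.0, 30.0]), (0.55, [420.0, 162.0, 80.0, 97.0]), (0.33, [177.0, 141.0, 33.0, 16.0])]
knock_box [(0.92, [218.0, 252.0, 53.0, 49.0])]
```

```bash
python3 - <<'E'
import cv2,numpy as np
a=cv2.imread('pics/top0.png')[80:290,110:490];b=cv2.imread('pics/side0.png')[70:360,160:410]
cv2.imwrite('pics/top1.png',cv2.resize(a,None,fx=2.1,fy=2.1,interpolation=2))
cv2.imwrite('pics/side1.png',cv2.resize(b,None,fx=2,fy=2,interpolation=2))
E
```

```text
(no output)
```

View pics/top1.png

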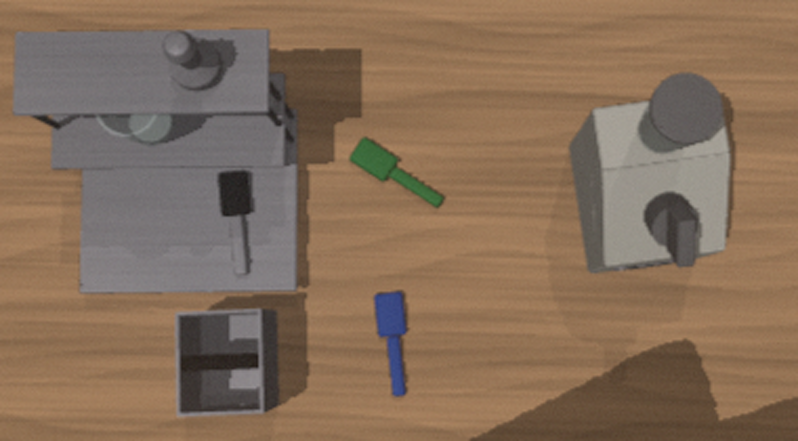

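View pics/side1.png

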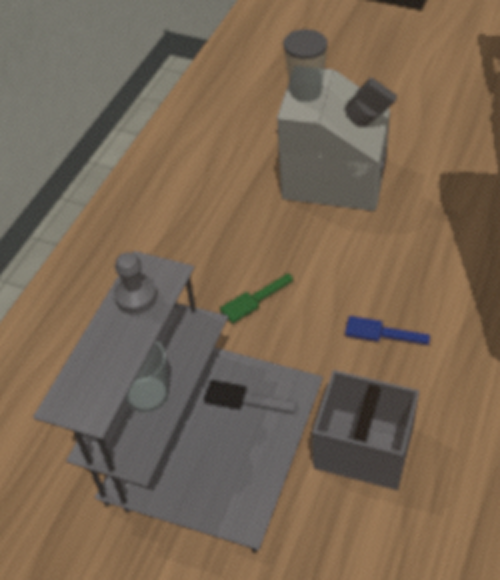

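The top view shows the grinder at right, with its slope towards the robot and the bar running along the slope. The stand is at left, with its brush on the right half of the lowest tier (about px 222,186), so the left (+y) half is free. Next I fit the models to the masks.

```bash
cat > fit.py <<'E'
from station import *
import cv2,numpy as np
from scipy.optimize import minimize
from scipy.spatial.transform import Rotation as Ro
K={c:get_calibration(c) for c in("side","top")}
def proj(P,c):
    k=K[c];q=P@np.array(k['R']).T+k['t']
    return np.c_[k['fx']*q[:,0]/q[:,2]+k['cx'],k['fy']*q[:,1]/q[:,2]+k['cy']]
def box(x0,x1,y0,y1,z0,z1): return np.array([[x,y,z] for x in(x0,x1) for y in(y0,y1) for z in(z0,z1)],float)
def cyl(r,z0,z1,x=0):
    a=np.linspace(0,2*np.pi,32,endpoint=False)
    return np.array([[x+r*np.cos(t),r*np.sin(t),z] for t in a for z in(z0,z1)])
S=35*np.pi/180
RS=np.array([[np.cos(S),0,-np.sin(S)],[0,1,0],[np.sin(S),0,np.cos(S)]])  # columns: x up slope, y, z out
body=np.array([[x,y,z] for y in(-70,70) for x,z in((-85,0),(-85,120),(15,190),(85,190),(85,0))],float)
def knobparts(tw):
    R=RS@Ro.from_euler('z',tw,degrees=True).as_matrix()
    return [p@R.T+[-35,0,155] for p in(cyl(26,0,34),box(-28,28,-10,10,34,74))]
def render(parts,x,y,yaw,c,s=4):
    m=np.zeros((400*s,640*s),np.uint8);R=Ro.from_euler('z',yaw,degrees=True).as_matrix()
    for p in parts:
        h=cv2.convexHull(((proj(p@R.T+[x,y,0],c)+.5)*s).astype(np.float32)).round().astype(np.int32)
        cv2.fillConvexPoly(m,h,1)
    return m
def iou(m,t): return (m&t).sum()/(m|t).sum()
def up(m): return cv2.resize(m.astype(np.uint8),None,fx=4,fy=4,interpolation=0)
E
cat > run1.py <<'E'
from fit import *
G={};Kn={}
for c in K:
    get_image(c)
    k=[r for r in regions_of("knob",c)][0]['region']; Kn[c]=up(k)
    gs=regions_of("grinder",c);g=gs[0]['region'];G[c]=up(g|k)
    print(c,g.sum(),k.sum(),(g&k).sum(),gs[0]['extent'])
P0=[]
parts=lambda tw:[body,cyl(35,190,290,50)]+knobparts(tw)
f=lambda v:-sum(iou(render(parts(0),*v,c),G[c]) for c in K)
best=None
for yaw in(-15,0,15):
    r=minimize(f,[790,-235,yaw],method='Nelder-Mead',options=dict(initial_simplex=np.array([790,-235,yaw])+np.array([[0,0,0],[60,0,0],[0,60,0],[0,0,10]]),xatol=.1,fatol=1e-5))
    print(r.x,r.fun)
    if best is None or r.fun<best.fun: best=r
v=best.x
# knob alone: visible (bar and collar occlude nothing relevant)
fk=lambda w:-sum(iou(render(knobparts(w[2]),w[0],w[1],v[2],c),Kn[c]) for c in K)
for t in(-12,0,12):
    r=minimize(fk,[*v[:2],t],method='Nelder-Mead',options=dict(initial_simplex=np.array([v[0],v[1],t])+np.array([[0,0,0],[8,0,0],[0,8,0],[0,0,8]]),xatol=.1,fatol=1e-5));print('knob',r.x,r.fun)
for c in K: print(c,iou(render(parts(0),*v,c),G[c]))
# stand from tier corners in the top crop
for z,pts in((30,[(80,291),(297,291)]),(120,[(52,166),(285,164)]),(215,[(15,112),(268,112),(15,30),(268,30)])):
    for u,w in pts:
        k=K['top'];d=np.array([(u/2.1+110-k['cx'])/k['fx'],(w/2.1+80-k['cy'])/k['fy'],1])
        R=np.array(k['R']);C=-R.T@k['t'];d=R.T@d;print(z,np.round(C+d*(z-C[2])/d[2]).tolist())
for n,(u,w),z in(("brush",(223,186),10),("cup~top",(177,141),200),("box",(218,252),100)):
    k=K['top'];d=np.array([(u-k['cx'])/k['fx'],(w-k['cy'])/k['fy'],1]);R=np.array(k['R']);C=-R.T@k['t'];d=R.T@d;print(n,np.round(C+d*(z-C[2])/d[2]).tolist())
E
python3 run1.py
```

```text
side 3542 381 25 [326.1, 132.1, 56.5, 91.4]
top 5231 634 8 [418.8, 161.9, 80.9, 98.4]
[ 609.02569336 -260.70412667    9.67817442] -1.930452237308889
[ 608.78544857 -260.55892794    9.43214561] -1.9300894999032852
[ 614.45222685 -263.68950333   32.02836507] -1.6528012474420772
knob [ 608.29122909 -260.91766782    4.0700151 ] -1.8107334840794462
knob [ 608.17376078 -260.83212438    3.74180713] -1.8109474483062975
knob [ 608.87932619 -260.62365985    4.69490084] -1.806106757969487
side 0.9557248828331109
top 0.9747273544757782
30 [475.0, 425.0, 30.0]
30 [481.0, 156.0, 30.0]
120 [615.0, 429.0, 120.0]
120 [624.0, 161.0, 120.0]
215 [655.0, 430.0, 215.0]
215 [661.0, 164.0, 215.0]
215 [743.0, 436.0, 215.0]
215 [749.0, 167.0, 215.0]
brush [567.0, 238.0, 10.0]
cup~top [644.0, 302.0, 200.0]
box [396.0, 223.0, 100.0]
```

```bash
cat > plan.py <<'E'
from station import *
import numpy as np
from scipy.spatial.transform import Rotation as Ro
S=np.radians(35);YAW=9.6
RS=Ro.from_euler('z',YAW,degrees=True).as_matrix()@np.array([[np.cos(S),0,-np.sin(S)],[0,1,0],[np.sin(S),0,np.cos(S)]])
root=np.array([608.7,-260.7,0])+Ro.from_euler('z',YAW,degrees=True).apply([-35,0,155])
H=38.
FLIP=0
def pose(tw,lift,flip=None):
    f=FLIP if flip is None else flip
    R=RS@Ro.from_euler('z',tw+180*f,degrees=True).as_matrix()@np.diag([1,-1,-1])
    return (root+RS[:,2]*(H+lift)),Ro.from_matrix(R).as_euler('xyz',degrees=True)
def down(p,yaw): return np.array(p,float),np.array([180,0,yaw])
E
python3 - <<'E'
from plan import *
r=lambda q:None if q is None else np.round(q).tolist()
print(root,RS[:,2])
for f in(0,1):
    for tw,l in((0,90),(0,0),(30,0),(-30,0),(30,35),(-30,35),(0,100)): print(f,tw,l,r(solve_ik(*pose(tw,l,f))))
for y in(-180,-90,0,90): print(y,[r(solve_ik(*down((542,347,z),y))) for z in(69,200)])
E
```

```text
[ 574.1901387  -266.53690614  155.        ] [-0.56554409 -0.09565462  0.81915204]
0 0 90 [-52.0, -8.0, 117.0, 36.0, 59.0, 13.0]
0 0 0 [-47.0, 2.0, 116.0, 40.0, 48.0, 11.0]
0 30 0 [-47.0, 2.0, 116.0, 40.0, 48.0, -19.0]
0 -30 0 [-47.0, 2.0, 116.0, 40.0, 48.0, 41.0]
0 30 35 [-49.0, -2.0, 116.0, 38.0, 52.0, -18.0]
0 -30 35 [-49.0, -2.0, 116.0, 38.0, 52.0, 42.0]
0 0 100 [-53.0, -9.0, 117.0, 36.0, 60.0, 13.0]
1 0 90 None
1 0 0 None
1 30 0 None
1 -30 0 [-47.0, 2.0, 116.0, 40.0, 48.0, -139.0]
1 30 35 None
1 -30 35 [-49.0, -2.0, 116.0, 38.0, 52.0, -138.0]
1 0 100 None
-180 [[26.0, 25.0, 96.0, 0.0, 60.0, -64.0], [26.0, 16.0, 91.0, 0.0, 72.0, -64.0]]
-90 [None, None]
0 [[26.0, 25.0, 96.0, -0.0, 60.0, 116.0], [26.0, 16.0, 91.0, -0.0, 72.0, 116.0]]
90 [[26.0, 25.0, 96.0, -0.0, 60.0, 26.0], [26.0, 16.0, 91.0, -0.0, 72.0, 26.0]]
```

```bash
python3 - <<'E'
from plan import *
import cv2
goto(*pose(0,100)); grip(50)
move_l(*pose(0,0),speed=60)
o=get_obs();p=pose(0,0);print(o['t'],o['tcp_pos']-p[0],o['ee_rot']-p[1],o['wrist_force'],o['grip_width'])
w=[]
for c,(a,b,d,e) in(("side",(70,190,270,420)),("top",(110,250,340,490))):
    im=get_image(c)[a:b,d:e,::-1];w.append(cv2.resize(im,(560,int(560*(b-a)/(e-d))),interpolation=2)[:448])
im=np.hstack([x[:,:] for x in w]);cv2.imwrite('pics/grasp.png',cv2.resize(im,None,fx=.71,fy=.71))
E
```

```text
4.6833 [ 0.07454064 -0.22894625  0.44724667] [-0.04525872 -0.02432867  0.01883729] [-0.135597    0.13941609  0.99950846] 50.14198454135483
```

View pics/grasp.png

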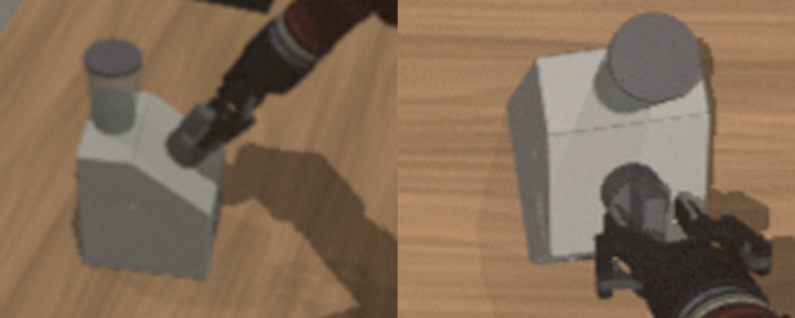

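The bar is between the open fingers and nothing is touching. I'll close lightly first and check the side load.

```bash
python3 - <<'E'
from plan import *
def rep(): 
    o=get_obs();print(round(o['t'],2),'F spindle frame',np.round(RS.T@o['wrist_force'],1),'M',np.round(RS.T@o['moment'],2),o['grip_width'],o['grip_force'],np.round(RS.T@(o['tcp_pos']-root),1))
rep(); grip(10,20); wait(.3); rep()
grip(10,80); wait(.3); rep()
E
```

```text
4.78 F spindle frame [ 0.6  0.3 -0.5] M [-0.03  0.27 -0.01] 49.65943968934112 0.0 [ 0.2 -0.2 38.3]
5.45 F spindle frame [-0.9  4.4  4.6] M [ 0.41  0.33 -0.04] 19.749389700982686 23.514345288276672 [ 0.1  1.1 38.1]
5.97 F spindle frame [0.1 4.1 7. ] M [ 0.53  0.36 -0.11] 19.19088692833282 78.68349552154541 [ 0.1  1.1 38.3]
```

```bash
sed -i 's/^H=38./root=root+RS[:,1]*1.3\nH=38./' plan.py; cat >> plan.py <<'E'
def rep(tag=''):
    o=get_obs();R=Ro.from_euler('xyz',o['ee_rot'],degrees=True).as_matrix()
    x=RS.T@R[:,0];print(tag,round(o['t'],2),'F',np.round(RS.T@o['wrist_force'],1),'M',np.round(RS.T@o['moment'],2),'w',round(o['grip_width'],1),round(o['grip_force']),'tcp',np.round(RS.T@(o['tcp_pos']-root),1),'tw',round(np.degrees(np.arctan2(x[1],x[0])),1))
def swing(tw,l0,l1,speed=4): move_l(*pose(tw,l1),speed=speed); rep((tw,l1))
E
python3 - <<'E'
from plan import *
move_l(*pose(0,0),speed=20);rep()
swing(25,0,2.5)
swing(-25,2.5,7)
E
```

```text
6.22 F [-1.   0.7  4. ] M [ 0.19  0.47 -0.07] w 19.0 79 tcp [ 0.1 -0.1 38.3] tw 0.0
(25, 2.5) 6.99 F [  2.3  -1.4 -12. ] M [-0.46 -0.21 -0.26] w 19.0 79 tcp [-0.7  0.  38.8] tw 24.8
(-25, 7) 8.27 F [  2.2  -3.1 -19.7] M [-0.66 -0.36  0.13] w 18.7 79 tcp [-1.4  0.8 42.2] tw -25.1
```

```bash
python3 - <<'E'
from plan import *
l=7;tw=25
for i in range(6):
    f=-(RS.T@get_obs()['wrist_force'])[2]
    d=1.5 if f>15 else 4 if f>8 else 5
    swing(tw,l,l+d,speed=d/1.1); l+=d; tw=-tw
E
```

```text
(25, 8.5) 9.29 F [  2.2  -2.4 -14. ] M [-0.6  -0.18 -0.18] w 18.9 79 tcp [-1.2  0.3 44.3] tw 24.8
(-25, 12.5) 10.54 F [  2.4  -2.6 -19.3] M [-0.68 -0.3   0.12] w 19.0 79 tcp [-1.7  0.8 47.6] tw -25.1
(25, 14.0) 11.57 F [-0.1 -1.1 -8.7] M [-0.37  0.09 -0.06] w 19.1 80 tcp [-1.3  0.2 50.3] tw 24.9
(-25, 18.0) 12.82 F [  0.8  -1.3 -11.8] M [-0.43  0.15 -0.01] w 19.0 80 tcp [-1.7  0.6 53.9] tw -25.1
(25, 22.0) 14.07 F [  0.9  -2.3 -10.3] M [-0.64  0.2  -0.03] w 19.1 80 tcp [-1.6  0.1 58.1] tw 24.9
(-25, 26.0) 15.32 F [  1.3  -0.4 -10.4] M [-0.4  -0.05 -0.06] w 18.9 80 tcp [-1.2  0.4 62.2] tw -25.1
```

```bash
cat > look.py <<'E'
import sys,cv2,numpy as np
from station import get_image
def look(name,A,B):
    w=[]
    for c,(a,b,d,e) in(("side",A),("top",B)):
        im=get_image(c)[a:b,d:e,::-1];w.append(cv2.resize(im,(400,320),interpolation=2))
    cv2.imwrite(name,np.hstack(w))
E
python3 - <<'E'
from look import *
look('pics/tw.png',(70,190,270,420),(130,250,350,500))
E
```

```text
(no output)
```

View pics/tw.png

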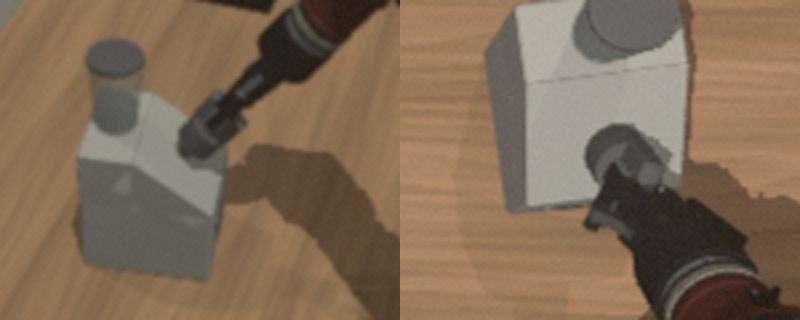

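```bash
cat > lift.py <<'E'
from fit import *
def est():
    for c in K:
        get_image(c);rs=regions_of("knob",c)
        if not rs: print(c,'none');continue
        t=up(rs[0]['region']);best=[]
        for tw in(-30,-15,0,15,30):
            for l in range(0,45,3):
                ps=[p+RS[:,2]*l for p in knobparts(tw)]
                m=render(ps,608.7,-260.7,9.6,c);best.append((round(float(iou(m,t)),3),tw,l))
        print(c,round(rs[0]['score'],2),rs[0]['region'].sum(),sorted(best)[::-1][:6])
E
python3 -c "
from lift import *;est()"
```

```text
side 0.87 270 [(0.609, -15, 21), (0.608, -15, 24), (0.604, 0, 24), (0.603, 0, 21), (0.603, -30, 24), (0.602, -15, 27)]
top 0.82 491 [(0.606, 30, 24), (0.604, 30, 21), (0.602, -15, 24), (0.602, -15, 21), (0.602, -30, 18), (0.601, -30, 21)]
```

The mask gives a lift of about 22 mm, close to the TCP's 24, so the knob follows the grip. I'll finish the pull.

```bash
python3 - <<'E'
from plan import *
from look import look
swing(25,0,30,speed=4/1.1);swing(-25,0,34,speed=4/1.1);swing(25,0,38,speed=4/1.1);swing(0,0,40,speed=2)
if abs((RS.T@get_obs()['wrist_force'])[2])<12:
    move_l(*pose(0,100),speed=40);rep('out')
look('pics/out.png',(50,190,270,445),(130,290,330,530))
E
```

```text
(25, 30) 16.87 F [-1.4 -0.3 -2.7] M [0.02 0.49 0.07] w 19.1 81 tcp [-0.6  0.2 67.6] tw 25.0
(-25, 34) 18.12 F [-1.4  0.  -2.5] M [ 0.01  0.53 -0.02] w 19.1 81 tcp [-0.  0. 72.] tw -25.0
(25, 38) 19.37 F [-1.3  0.3 -2.1] M [ 0.01  0.5  -0.03] w 19.1 81 tcp [ 0.  0. 76.] tw 25.0
(0, 40) 20.18 F [-1.9 -0.9 -1.3] M [ 0.01  0.5  -0.03] w 19.4 81 tcp [-0.  0. 78.] tw 0.0
out 21.83 F [-2.3  0.6 -2.3] M [0.03 0.51 0.02] w 18.7 81 tcp [ -0.2   0.2 137.8] tw -0.0
```

View pics/out.png

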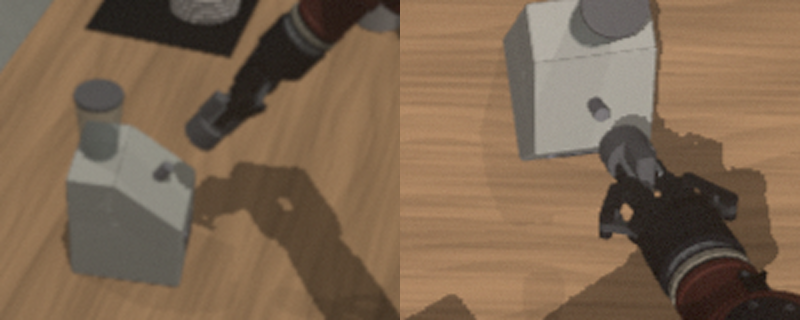

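The knob is out on the fingers, the spindle is bare and the grinder hasn't moved. Next I carry it over the tier.

```bash
python3 - <<'E'
from plan import *
from look import look
goto(*down((480,60,300),90)); goto(*down((542,347,200),90)); move_l(down((542,347,110),90)[0],speed=80)
rep()
look('pics/above.png',(150,330,150,375),(90,290,100,350))
E
```

```text
25.68 F [-1.9  0.1 -2.4] M [ 0.01 -0.02 -0.02] w 19.5 81 tcp [ 33.2 609.3 -77. ] tw 82.1
```

View pics/above.png

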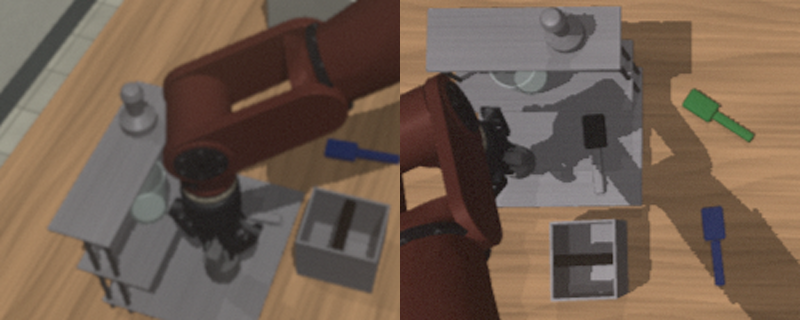

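```bash
python3 - <<'E'
from plan import *
from look import look
move_l([542,347,80],speed=50); wait(.2);f0=get_obs()['wrist_force'][2];z=80
while z>62:
    z-=1; move_l([542,347,z],speed=10); o=get_obs()
    if o['wrist_force'][2]-f0>6: break
print(z,o['tcp_pos'],o['wrist_force'],f0,o['moment'],o['t'])
look('pics/down.png',(200,330,190,350),(130,230,120,245))
E
```

```text
67 [542.25270042 347.20969723  68.15859931] [-2.61113398 -0.5914707   5.58598056] -2.163868118298854 [-0.20414789  0.44895649 -0.04632432] 29.9833
```

View pics/down.png

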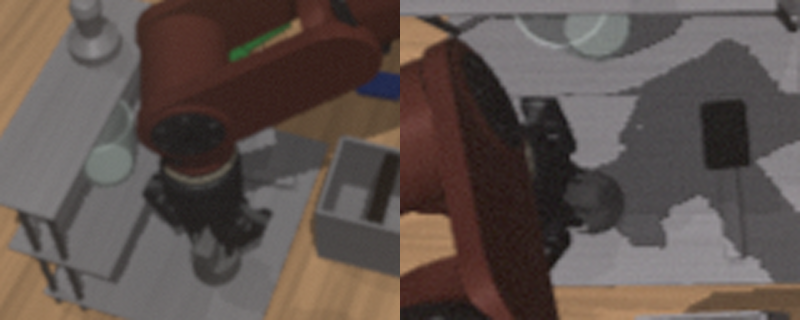

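The knob touched down at TCP z 68, as expected with no slip. Releasing now.

```bash
python3 - <<'E'
from plan import *
from look import look
grip(10,20); wait(.2); grip(40); wait(.2); o=get_obs();print(o['wrist_force'])
move_l([542,347,200],speed=80); goto(*down((450,60,320),90)); print(get_obs()['t'])
look('pics/end.png',(170,350,160,385),(90,290,100,350))
E
```

```text
[-0.86863663 -0.10795511  0.19545749]
34.0833
```

View pics/end.png

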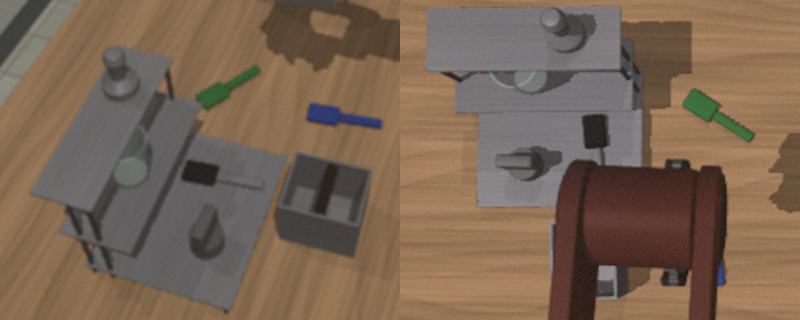

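The knob stands upright with its bar on top, at about (522,163) in the top crop. It is clear of the brush, and everything else looks undisturbed.

```bash
python3 -c "
from station import *
print(sign_off())"
```

```text
the job is handed in; nothing more can be done
None
```

The knob was twisted off the spindle, set upright on the free side of the lowest tier and let go, and the job was handed in at about 34 s of the 54 s allowed; no verdict was returned.

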